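Release the cam lock and run the hub carriage home

TASK

The carriage with the bicycle hub on its post is kept back by the eccentric cam of the jig. Push the cam's upright peg round with the fingertips until the cam's low point (where its rim is nearest the pivot) squarely faces the carriage, and only then push the carriage forward by its back plate until it is fully home, leaving the cam there. The hub only rides along: do not lift it off its post, and leave everything else on the bench where it stands.

Things in the scene. Friction and masses are not known exactly. Their poses are not given: they have to be found in the camera images.
- jig: Fixed jig, grey base plate 295 x 130 x 12 mm (x -127 to +168 mm). Origin on the bench surface under the carriage's path; x = the carriage's forward direction (away from the robot, turned up to 26 deg either way), z up. Guide rails at y = +-36 mm, tops 24 mm above the bench, x -122 to +33 mm. Only hub, post, back plate and peg rise above 42 mm.
- cam (a joint): Angle of the cam about its upright pivot, rad, counter-clockwise from above positive, limits +-3.6. 0 = high point towards the carriage; the low point squarely faces the carriage at +3.14 or -3.14 (either will do, turning either way). Starts between -1.1 and 1.1. Friction 0.35 N m (about 6.5 N at the peg) keeps it where it is left.
- cam_pivot (a point): Top of the cam's pivot pin, 90 mm forward of the jig's origin on its x axis, 42 mm above the bench. The cam under the lever is a steel disc of 32 mm radius, top 27 mm above the bench, its centre 12 mm from the pivot on the peg's side: its rim is 44 mm from the pivot at the high point, 20 mm at the low point.
- cam_peg (a point): Top centre of the cam's upright black peg: 16 mm diameter, 55 mm from the pivot, standing on a flat lever (16 mm wide, top 35 mm above the bench) from there to 75 mm above the bench. It lies on the cam's high-point side: nearest the carriage at cam = 0, pointing straight away from it when the low point faces the carriage.
- carriage (a joint): How far the carriage has slid forward along the jig's x, m: 0 at the start, 0.040 = fully home on a hard stop. The cam blocks it at about 0.018 with the high point towards it and clears it fully only within about 0.45 rad of the low point. Sliding friction 2.5 N; it stays where it is left.
- carriage_push (a point): Centre of the rear face of the carriage's upright back plate (faces the jig's -x, 58 mm wide, 8 mm thick, 23 to 65 mm above the bench; this point 45 mm). At the start 76.5 mm behind the jig's origin; moves with the carriage. The carriage body ahead of it is 58 mm wide, top 27 mm above the bench, its flat nose 105 mm ahead of this face.
- carriage_post (a point): Centre of the foot of the carriage's upright post (13 mm diameter, 34 mm tall), 34.5 mm ahead of the back plate's rear face and 27 mm above the bench.
- hub: Loose aluminium bicycle hub standing upright over the carriage's post: 55 mm tall, two flanges of 44 mm diameter, barrel 26 mm, bore 16 mm. Origin at the centre of its underside, z up its axis.
- spare_hub: Bystander: another such hub, standing on the bench beside the jig. Origin at the centre of its underside.
- glue_jar: Bystander: jar, 56 mm diameter, 75 mm tall, on the bench beside the jig. Origin at the centre of its underside.
- spanner: Bystander: spanner 150 mm long lying on the bench along its x. Origin at the middle of its underside.
- driver: Bystander: screwdriver 170 mm long lying on the bench along its x. Origin at the middle of its underside.
- sprocket: Bystander: flat dark steel ring, 64 mm outside diameter, 8 mm thick, on the bench. Origin at the centre of its underside.
- locknut: Bystander: brass ring nut, 24 mm diameter, 10 mm tall, lying on the jig's base plate beside the cam, about 50 mm left of the jig's x axis (top 22 mm above the bench, below the sweep of lever and peg). Origin at the centre of its underside.
- tyre_lever: Bystander: grey plastic tyre lever, 120 mm long, 9 mm thick, lying on the bench along its x. Origin at the middle of its underside.
Mind the look-alikes: they are no part of the job. What is shaped like the hub but brown, pink or turquoise is not meant.

How it is judged (in metres and radians):
On the way, in this order (a step that is already met when the one before it is completed fails the run):
1. cam turned to its low point while the carriage is still back ((value of joint cam above 2.74 rad or value of joint cam below -2.74 rad) and value of joint carriage below 0.026 m), for 0.2 s.
2. carriage pushed fully home with the cam at its low point ((value of joint cam above 2.74 rad or value of joint cam below -2.74 rad) and value of joint carriage above 0.037 m), for 0.2 s.
At the end, for the whole second after the job is handed in: The cam is within 0.4 rad of its low point, the carriage within 3 mm of its home stop, the hub upright, at rest and down on the carriage's post, and every bystander within 20 mm of where it stood (all of step 2 and horizontal distance between hub and carriage_post below 0.006 m and z of hub in the frame of carriage_post below 0.006 m and angle between hub's own z axis and vertical below 0.15 rad and linear speed of hub below 0.02 m/s and distance of each of spare_hub, glue_jar, spanner, driver, sprocket, locknut, tyre_lever from where it was at the start of the episode below 0.02 m); the robot touches nothing.
It fails at once if the hub is lifted off its seat on the carriage (over 10 mm) (z of hub in the frame of carriage_post above 0.01 m).
It fails at once if a bystander is shifted, lifted or carried (over 20 mm) (distance of any of spare_hub, glue_jar, spanner, driver, sprocket, locknut, tyre_lever from where it was at the start of the episode above 0.02 m).
It also fails if it takes over 53 s, if anything falls off the work surface, if the arm or the gripper's body presses on something with over 40 N, if the wrist force passes 120 N, or if a joint passes its speed limit or range.

ROBOT

A 6-joint arm with a two-finger parallel gripper is mounted at the origin on the work surface. World frame = base frame: x ahead of the robot, y to its left, z up, the work surface at z = 0. Lengths are in m, angles in degrees, forces in N, time in s.
With the tool pointing down it reaches from about 0.25 to 0.725 m from the base axis. Payload 9.7 kg.
Tool frame: the origin (TCP) lies on the centre line of the jaws, within the pads' length; the fingertips stand bot.nose_length ahead of it and the grasp point (between the pads) lies 11 mm behind it (bot.nose_length is the distance from the TCP to the fingertips, in m); z points along the fingers, y is the line along which they close (so a half turn about z gives the same grasp; the last joint's range is limited). The gripper opens to 85 mm and grips with 20 to 120 N. Pads are 22 mm wide; open, the fingers measure 114 mm over their backs; the gripper's body (76 mm by 85 mm) begins 54 mm behind the grasp point. The pads swing forward as they close: fully open they stand 13 mm farther back than shut.
Start: joints at [76.891, 4.979, 10.078, 95.1, 0, 90], TCP at [0.125, 0.536, 0.239] pointing down, gripper open.
Joint ranges: [-179.16, 179.16], [-48.56, 103.87], [-65.8, 70.77], [-126.05, 130.52], [-82.76, 87.17], [-180, 180]. Speed limits (degrees/s): [127.2, 127.2, 147.25, 180, 180, 180].

INTERFACE

Orientations are given as [roll, pitch, yaw] about the fixed x, y, z axes, in that order (R = Rz(yaw) Ry(pitch) Rx(roll)).
In Python, from workcell import bot gives the robot as it stands. The module is installed in compiled form; this text tells all that it offers.
- The arm moves only by the shell command python3 -m inch 'ROWS' [OPENING] [FORCE]. ROWS is JSON, a list of rows, each a list of 4 numbers: the shift along the world's x, y, z in cm, then the turn about the world's z in degrees. A call has exactly 8 rows; each row is the pose to reach, as a shift and turn from the pose commanded when the call began; what a row does not reach only later rows make up. A row lasts 1/8 s, in which the tool goes at most 62.5 mm and 10.7 degrees, less where a joint would pass 70% of its speed; a pose out of reach is approached as far as the arm can. A call with a gripper value outside its range is refused whole. OPENING is the finger opening in cm, from 0 to 8.54, set as the call begins (- or left out, the last holds). The fingers move at their own pace and stop on an object; FORCE is the grip in N (left out, the last holds). Time passes only in rows, so rows that repeat a pose let the fingers close, or fill a call up. It gives the time, the measured TCP pose, the force, the opening and the grip force at its end, in the units of the state.
- bot.get_obs(): the state, without advancing time (a new reading comes with each control period).
- bot.camera(name): name is "scene" or "top" or "wrist"; returns a dict with "img" (480x640x3 uint8, red, green, blue), "fovy" (degrees; the focal length in pixels is half the picture's height over the tangent of half this angle, whatever the lens; pixels are square), "cx", "cy" (the principal point, pixels), "R" (3x3) and "t" (3): a world point X has camera coordinates R X + t; the wrist camera has in their place "mount" (4x4, takes a point from camera to tool coordinates, whose origin is the TCP and whose axes are the flange's). Camera axes: x right, y down, z forward; pixel columns grow to the right and rows downward; lengths in m; the calibration is good to about 2 mm. A picture is of the moment at which its call begins: read the wrist's pose just before it. There is no depth.
- bot.job_done(): hands the job in; it is judged then, once.
Trained networks look in a picture, given as the dict that the camera call returned (one of the last four; its "shot" number tells which), for a name from the list of things; names that differ only in an ending like _2 or _b are one class to them, and where a whole thing is asked for, a point or a joint stands for the part that bears it (a point fixed in the world has none). Each returns a list of dicts, best first, with "score" (0 to 1); they miss things now and then, are a little off and sometimes report something else, mostly with a low value. They report only what shows in the picture. A call takes as long as a camera call. They do not tell look-alikes from the thing itself.
- bot.find_in(thing, picture): "point" ([column, row] in pixels, amid what is visible of it).
- bot.landmark_of(thing, picture): "point" ([column, row] in pixels: a listed point, or the origin of a listed thing).
The state is a dict: "time": time; "q": joint angles; "qd": joint speeds; "joint_efforts": joint torques, N m; "ee_pos": TCP position; "tcp_rot": TCP orientation; "wrist_force": force on the tool from outside, world axes, zero at the start; "torque": the same for the moment, N m; "opening": finger opening in m; "grasp_force": force on a finger pad.
Only numpy, scipy, OpenCV 4.12 (cv2) and the standard library are available. Lean on these libraries where they do the work, as an engineer would, in place of code of your own. Each camera call takes 0.05 s, during which the arm holds its last target. There are 200 camera calls.

## Working session

There is one attempt and no reset: what is moved stays moved. The work goes in short steps, Python scripts to look and compute and a shell command to move; the robot and the scene stay as the last step left them, time stands still between calls to the robot, and variables do not carry over. Pictures are saved under pics/ and viewed, at most 10 in all, crops included, and the job is handed in when it is done.

```bash
mkdir -p pics
cat > h.py <<'E'
import numpy as np, cv2
from workcell import bot
def ray(c,p):
    f=240/np.tan(np.radians(c["fovy"])/2)
    d=np.array([(p[0]-c["cx"])/f,(p[1]-c["cy"])/f,1.])
    R=np.array(c["R"]);t=np.array(c["t"])
    d=R.T@d
    return -R.T@t,d/np.linalg.norm(d)
def atz(c,p,z):
    o,d=ray(c,p); return o+d*(z-o[2])/d[2]
def tri(rs):
    A=0;b=0
    for o,d in rs:
        P=np.eye(3)-np.outer(d,d);A=A+P;b=b+P@o
    return np.linalg.solve(A,b)
E
python3 - <<'E'
from h import *
np.set_printoptions(precision=4,suppress=True)
s=bot.camera("scene");t=bot.camera("top")
for n,c in(("scene",s),("top",t)): cv2.imwrite(f"pics/{n}0.png",c["img"][:,:,::-1]); print(n,c["fovy"],c["cx"],c["cy"],-np.array(c["R"]).T@np.array(c["t"]))
Z=dict(cam_pivot=.042,cam_peg=.075,carriage_push=.045,carriage_post=.027,hub=.027,jig=0,spare_hub=0,glue_jar=0,locknut=.012,spanner=0,driver=0,sprocket=0,tyre_lever=0)
for k,z in Z.items():
    a=bot.landmark_of(k,s);b=bot.landmark_of(k,t)
    print(k)
    for n,c,l in(("s",s,a),("t",t,b)):
        for r in l[:2]: print("  ",n,round(r["score"],2),np.round(r["point"]),atz(c,r["point"],z))
    if a and b: print("   tri",tri([ray(s,a[0]["point"]),ray(t,b[0]["point"])]))
o=bot.get_obs();print(o["time"],o["ee_pos"],o["tcp_rot"],bot.nose_length,o["opening"])
E
```

```text
scene 42.468641770345215 316.40829237892115 242.68074931490594 [1.1348 0.3726 0.7883]
top 52.6760346803456 318.20114949866354 239.33136424175026 [0.3982 0.0406 0.9089]
cam_pivot
   s 0.8 [256. 278.] [ 0.62   -0.0305  0.042 ]
   s 0.35 [294. 291.] [0.6122 0.0356 0.042 ]
   t 0.85 [367. 205.] [ 0.6118 -0.0359  0.042 ]
   t 0.36 [338. 293.] [0.4493 0.0164 0.042 ]
   tri [ 0.6138 -0.0361  0.0328]
cam_peg
   s 0.94 [288. 258.] [0.582  0.0063 0.075 ]
   s 0.55 [260. 276.] [ 0.6364 -0.0105  0.075 ]
   t 0.93 [342. 218.] [0.5798 0.0108 0.075 ]
   tri [0.581  0.0086 0.0747]
carriage_push
   s 0.64 [334. 225.] [0.4544 0.0192 0.045 ]
   t 0.69 [337. 292.] [0.4512 0.0167 0.045 ]
   tri [0.4513 0.017  0.0413]
carriage_post
   s 0.83 [318. 239.] [0.4822 0.0038 0.027 ]
   t 0.92 [345. 272.] [0.4897 0.0027 0.027 ]
   tri [0.4882 0.0048 0.0331]
hub
   s 0.82 [420. 260.] [0.4376 0.1758 0.027 ]
   s 0.71 [448. 222.] [0.3261 0.1821 0.027 ]
   t 0.92 [256. 318.] [0.4032 0.1611 0.027 ]
   t 0.92 [433. 377.] [ 0.3068 -0.1537  0.027 ]
   tri [ 0.4034  0.1662 -0.0103]
jig
   s 0.78 [299. 265.] [ 0.5298 -0.00
[... 685 characters left out ...]
  s 0.6 [313. 374.] [0.7039 0.1237 0.    ]
   t 0.75 [460. 216.] [ 0.6041 -0.2169  0.    ]
   t 0.39 [343. 271.] [0.4939 0.0048 0.    ]
   tri [ 0.6029 -0.2143 -0.0029]
driver
   s 0.58 [406. 324.] [0.5518 0.2043 0.    ]
   t 0.77 [236. 235.] [0.5574 0.2109 0.    ]
   tri [0.5567 0.2077 0.0079]
sprocket
   s 0.91 [309. 375.] [0.7088 0.1199 0.    ]
   s 0.44 [320. 237.] [ 0.4526 -0.0096  0.    ]
   t 0.59 [286. 165.] [0.6993 0.12   0.    ]
   tri [ 0.7032  0.1189 -0.0089]
tyre_lever
   s 0.79 [237. 183.] [ 0.4047 -0.2245  0.    ]
   t 0.69 [469. 316.] [ 0.4143 -0.2274  0.    ]
   tri [ 0.4127 -0.2219  0.008 ]
1.4 [0.1248 0.5357 0.2393] [-179.9996    0.0003  166.8891] 0.008 0.08569818317844927
```

View pics/scene0.png

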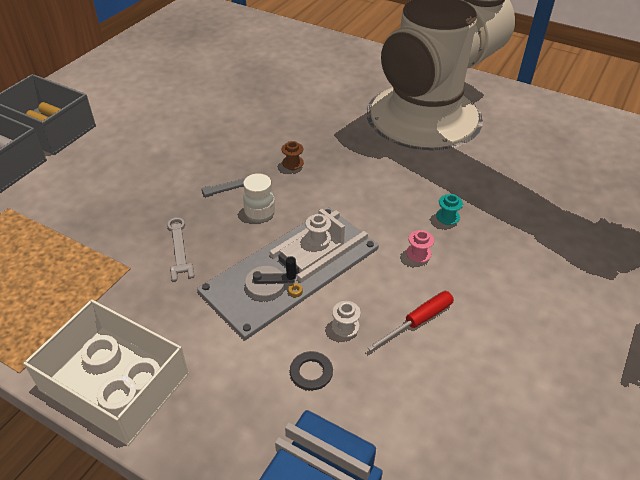

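View pics/top0.png

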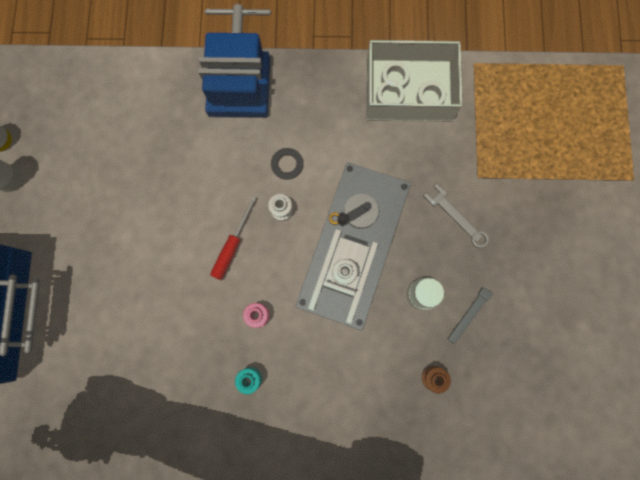

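The scene view shows the jig with its carriage and white hub at (318,235), the black peg at (290,265) and the pivot at (257,277). In the top view the peg is at (343,218), the pivot at (367,205) and the hub at (345,271). The networks agree with both pictures, and the heights fit. The jig is turned about -18.5°. The peg is at about 125° from the pivot, so cam is about -0.64 rad, and clockwise is the short way round.

I'll straddle the peg with the tool yaw equal to the peg's angle. First I move above it.

```bash
python3 -m inch '[[4,-4.6,0,-5],[8,-9.2,0,-10],[12,-13.8,0,-15],[16,-18.4,0,-20],[20,-23,0,-25],[24,-27.6,0,-30],[28,-32.2,0,-35],[32,-36.8,0,-42]]' 3.5 20; python3 -m inch '[[4,-4.6,0,0],[8,-9.2,-1,0],[12,-13.8,-3,0],[13.5,-15.7,-5,0],[13.5,-15.7,-7,0],[13.5,-15.7,-7,0],[13.5,-15.7,-7,0],[13.5,-15.7,-7,0]]'
python3 - <<'E'
from h import *
np.set_printoptions(precision=4,suppress=True)
o=bot.get_obs();print(o["time"],o["q"],o["ee_pos"],o["tcp_rot"],o["opening"])
from scipy.spatial.transform import Rotation as Ro
c=bot.camera("wrist");M=np.array(c["mount"])
T=np.eye(4);T[:3,:3]=Ro.from_euler("xyz",o["tcp_rot"],degrees=True).as_matrix();T[:3,3]=o["ee_pos"]
W=np.linalg.inv(T@M);c["R"]=W[:3,:3];c["t"]=W[:3,3]
for k,z in dict(cam_pivot=.042,cam_peg=.075,carriage_push=.045,carriage_post=.027,locknut=.012).items():
    for r in bot.landmark_of(k,c)[:2]: print(k,round(r["score"],2),np.round(r["point"]),atz(c,r["point"],z))
cv2.imwrite("pics/w1.png",c["img"][:,:,::-1])
E
```

```text
time: 2.4
ee_pos: [0.4458, 0.1659, 0.2396]
tcp_rot: [179.9, 0.0, 124.7]
wrist_force: [0.5, 0.8, -0.3]
opening: 0.0351
grasp_force: 0.0
time: 3.4
ee_pos: [0.58, 0.0112, 0.1706]
tcp_rot: [179.9, 0.1, 124.9]
wrist_force: [1.0, 0.1, -0.5]
opening: 0.0351
grasp_force: 0.0
3.4 [ 1.109   8.1406  5.9264 87.681   0.0019 56.1693] [0.58   0.0112 0.1706] [179.9119   0.0568 124.9396] 0.035052698465036176
cam_peg 0.96 [316. 242.] [0.5821 0.0116 0.075 ]
carriage_push 0.76 [175. 123.] [0.453  0.0187 0.045 ]
locknut 0.71 [330. 209.] [0.588  0.0253 0.012 ]
```

View pics/w1.png

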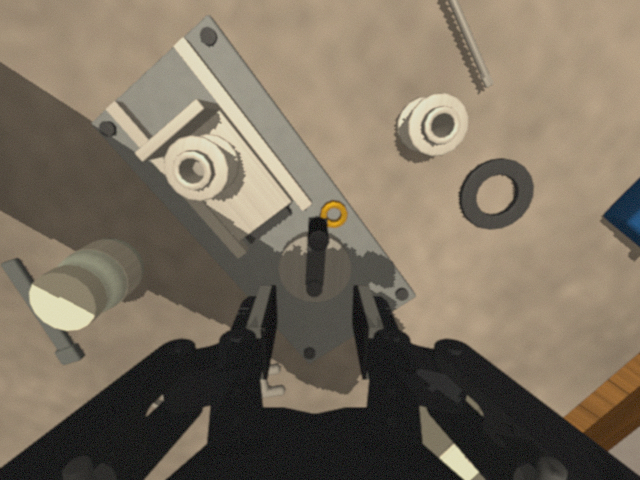

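The wrist view shows the peg centred between the fingers at (317,235) and the locknut at (333,213). The peg is confirmed at about (0.581, 0.010). I descend with the fingers open 3.5 cm, then narrow them.

```bash
python3 -m inch '[[0.1,-0.15,-3,0],[0.1,-0.15,-6,0],[0.1,-0.15,-9,0],[0.1,-0.15,-11,0],[0.1,-0.15,-11.7,0],[0.1,-0.15,-11.7,0],[0.1,-0.15,-11.7,0],[0.1,-0.15,-11.7,0]]' 3.5; python3 -m inch '[[0,0,0,0],[0,0,0,0],[0,0,0,0],[0,0,0,0],[0,0,0,0],[0,0,0,0],[0,0,0,0],[0,0,0,0]]' 2.2
python3 - <<'E'
import numpy as np
P=np.array([61.25,-3.57]);c=np.array([58.1,.97]);prev=c
g=lambda th:P+5.55*np.array([np.cos(np.radians(th)),np.sin(np.radians(th))])
b=125
for call in range(4):
  s=g(b); print([[*np.round(g(b-4.8*i)-(c if call==0 else s),2),0,round(-4.1*i,1)] for i in range(1,9)]); b-=38.4
E
```

```text
time: 4.7
ee_pos: [0.5812, 0.0092, 0.0532]
tcp_rot: [179.9, 0.0, 124.9]
wrist_force: [-0.2, 0.8, 0.3]
opening: 0.0352
grasp_force: 0.0
time: 5.7
ee_pos: [0.5809, 0.0092, 0.0524]
tcp_rot: [180.0, 0.0, 124.9]
wrist_force: [1.7, 1.7, 1.6]
opening: 0.0226
grasp_force: 1.2
[[np.float64(0.36), np.float64(0.26), 0, -4.1], [np.float64(0.77), np.float64(0.47), 0, -8.2], [np.float64(1.2), np.float64(0.66), 0, -12.3], [np.float64(1.64), np.float64(0.8), 0, -16.4], [np.float64(2.09), np.float64(0.91), 0, -20.5], [np.float64(2.55), np.float64(0.98), 0, -24.6], [np.float64(3.01), np.float64(1.01), 0, -28.7], [np.float64(3.48), np.float64(1.0), 0, -32.8]]
[[np.float64(0.46), np.float64(-0.05), 0, -4.1], [np.float64(0.92), np.float64(-0.13), 0, -8.2], [np.float64(1.37), np.float64(-0.26), 0, -12.3], [np.float64(1.8), np.float64(-0.42), 0, -16.4], [np.float64(2.22), np.float64(-0.61), 0, -20.5], [np.float64(2.63), np.float64(-0.84), 0, -24.6], [np.float64(3.01), np.float64(-1.11), 0, -28.7], [np.float64(3.37), np.float64(-1.4), 0, -32.8]]
[[np.float64(0.33), np.float64(-0.32), 0, -4.1], [np.float64(0.64), np.float64(-0.67), 0, -8.2], [np.float64(0.91), np.float64(-1.05), 0, -12.3], [np.float64(1.15), np.float64(-1.45), 0, -16.4], [np.float64(1.36), np.float64(-1.86), 0, -20.5], [np.float64(1.54), np.float64(-2.29), 0, -24.6], [np.float64(1.67), np.float64(-2.74), 0, -28.7], [np.float64(1.77), np.float64(-3.19), 0, -32.8]]
[[np.float64(0.06), np.float64(-0.46), 0, -4.1], [np.float64(0.08), np.float64(-0.93), 0, -8.2], [np.float64(0.06), np.float64(-1.39), 0, -12.3], [np.float64(0.01), np.float64(-1.85), 0, -16.4], [np.float64(-0.09), np.float64(-2.31), 0, -20.5], [np.float64(-0.22), np.float64(-2.75), 0, -24.6], [np.float64(-0.39), np.float64(-3.18), 0, -28.7], [np.float64(-0.6), np.float64(-3.6), 0, -32.8]]
```

```bash
python3 -m inch '[[0.36,0.26,0,-4.1],[0.77,0.47,0,-8.2],[1.2,0.66,0,-12.3],[1.64,0.8,0,-16.4],[2.09,0.91,0,-20.5],[2.55,0.98,0,-24.6],[3.01,1.01,0,-28.7],[3.48,1.0,0,-32.8]]'
```

```text
time: 6.7
ee_pos: [0.6136, 0.0196, 0.0516]
tcp_rot: [-179.7, -0.1, 92.0]
wrist_force: [-7.7, 5.0, 4.9]
opening: 0.0219
grasp_force: 3.7
```

```bash
python3 -m inch '[[0.46,-0.05,0,-4.1],[0.92,-0.13,0,-8.2],[1.37,-0.26,0,-12.3],[1.8,-0.42,0,-16.4],[2.22,-0.61,0,-20.5],[2.63,-0.84,0,-24.6],[3.01,-1.11,0,-28.7],[3.37,-1.4,0,-32.8]]' && python3 -m inch '[[0.33,-0.32,0,-4.1],[0.64,-0.67,0,-8.2],[0.91,-1.05,0,-12.3],[1.15,-1.45,0,-16.4],[1.36,-1.86,0,-20.5],[1.54,-2.29,0,-24.6],[1.67,-2.74,0,-28.7],[1.77,-3.19,0,-32.8]]'
python3 -c "
from h import *
print(bot.get_obs()['q'])"
```

```text
time: 7.7
ee_pos: [0.648, 0.0065, 0.0515]
tcp_rot: [-179.8, -0.0, 59.2]
wrist_force: [-2.8, 8.3, 0.7]
opening: 0.0223
grasp_force: 3.5
time: 8.7
ee_pos: [0.6666, -0.0253, 0.0516]
tcp_rot: [-179.8, 0.0, 26.4]
wrist_force: [0.5, 8.2, -1.6]
opening: 0.022
grasp_force: 3.3
[-2.23510228e+00  2.14333916e+01  8.80927849e+00  7.74550993e+01
  1.43098370e-01  1.51340764e+02]
```

```bash
python3 -m inch '[[0.06,-0.46,0,-3.5],[0.08,-0.93,0,-7],[0.06,-1.39,0,-10.5],[0.01,-1.85,0,-14],[-0.09,-2.31,0,-17.5],[-0.22,-2.75,0,-21],[-0.32,-3.02,0,-24],[-0.32,-3.02,0,-24]]'; python3 -m inch '[[0,0,0,0],[0,0,0,0],[0,0,3,0],[0,0,7,0],[0,0,12,0],[-2,0,12,0],[-6,0,12,0],[-10,0,12,0]]' 3.5
cat > look.py <<'E'
from h import *
import sys
np.set_printoptions(precision=4,suppress=True)
o=bot.get_obs();print(o["time"],o["q"])
s=bot.camera("scene");t=bot.camera("top")
cv2.imwrite(f"pics/{sys.argv[1]}.png",np.hstack([cv2.resize(c["img"][a:a+170,b:b+170],(400,400)) for c,a,b in((s,180,210),(t,150,290))])[:,:,::-1])
for k,z in dict(cam_pivot=.042,cam_peg=.075,carriage_push=.045,carriage_post=.027,locknut=.012).items():
    a=bot.landmark_of(k,s);b=bot.landmark_of(k,t)
    for n,c,l in(("s",s,a),("t",t,b)):
        for r in l[:1]: print(k,n,round(r["score"],2),np.round(r["point"]),atz(c,r["point"],z))
E
python3 look.py a1
```

```text
time: 9.7
ee_pos: [0.6637, -0.0562, 0.0517]
tcp_rot: [-179.9, 0.0, 2.5]
wrist_force: [3.6, 4.8, -0.6]
opening: 0.0221
grasp_force: 2.1
time: 10.7
ee_pos: [0.5625, -0.0571, 0.172]
tcp_rot: [180.0, 0.0, 2.5]
wrist_force: [-0.1, -0.6, 0.3]
opening: 0.0352
grasp_force: 0.0
10.7 [ -5.7895   6.2523   4.0034  87.7808  -0.0149 171.7268]
cam_pivot s 0.85 [256. 276.] [ 0.6157 -0.0332  0.042 ]
cam_pivot t 0.72 [343. 270.] [0.4899 0.0069 0.042 ]
cam_peg s 0.76 [228. 276.] [ 0.6612 -0.0523  0.075 ]
cam_peg t 0.73 [236. 237.] [0.5419 0.1969 0.075 ]
carriage_push s 0.92 [333. 226.] [0.4573 0.0192 0.045 ]
carriage_push t 0.97 [338. 294.] [0.4468 0.0154 0.045 ]
carriage_post s 0.73 [320. 240.] [0.4815 0.0069 0.027 ]
carriage_post t 0.6 [344. 270.] [0.4929 0.0051 0.027 ]
locknut s 0.72 [320. 242.] [0.4717 0.0028 0.012 ]
locknut t 0.42 [334. 217.] [0.595  0.0244 0.012 ]
```

View pics/a1.png

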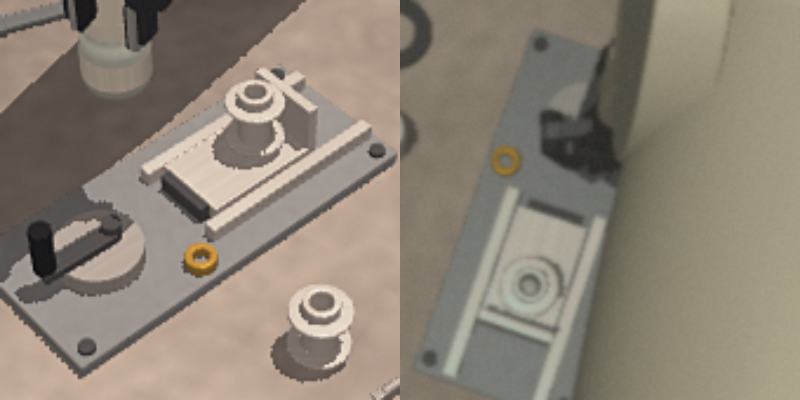

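The scene crop shows the lever on the jig's axis, with the peg at the far end and the carriage still back. Cam is about ±π to within 0.08 rad. Next I shut the fingers and move behind the back plate with yaw about 161.6°, then down.

```bash
python3 -m inch '[[-3,2,0,10],[-6,4,0,20],[-9,6,0,30],[-12,7.5,0,40],[-14.9,8.7,0,50],[-14.9,8.7,0,60],[-14.9,8.7,0,70],[-14.9,8.7,0,80]]' 0; python3 -m inch '[[0,0,0,10],[0,0,0,20],[0,0,0,30],[0,0,0,40],[0,0,0,50],[0,0,0,60],[0,0,0,70],[0,0,0,79]]'; python3 look.py a2
```

```text
time: 12.3
ee_pos: [0.4149, 0.0302, 0.1724]
tcp_rot: [180.0, -0.0, 82.8]
wrist_force: [0.6, -0.4, 0.5]
opening: -0.0002
grasp_force: 0.0
time: 13.3
ee_pos: [0.4149, 0.0301, 0.1723]
tcp_rot: [-180.0, -0.0, 161.8]
wrist_force: [-0.1, -0.6, 0.8]
opening: 0.0
grasp_force: 0.0
13.3 [  4.1492 -14.2464 -15.3134  88.9343  -0.0002  22.3452]
cam_pivot s 0.76 [259. 276.] [ 0.6139 -0.0294  0.042 ]
cam_pivot t 0.76 [369. 206.] [ 0.6098 -0.0392  0.042 ]
cam_peg s 0.84 [224. 274.] [ 0.661  -0.0596  0.075 ]
cam_peg t 0.96 [380. 174.] [ 0.6606 -0.0554  0.075 ]
carriage_push s 0.79 [332. 224.] [0.4537 0.0155 0.045 ]
carriage_post s 0.6 [318. 240.] [0.4826 0.0037 0.027 ]
locknut s 0.51 [295. 292.] [0.592  0.0248 0.012 ]
locknut t 0.61 [334. 218.] [0.5923 0.024  0.012 ]
```

View pics/a2.png

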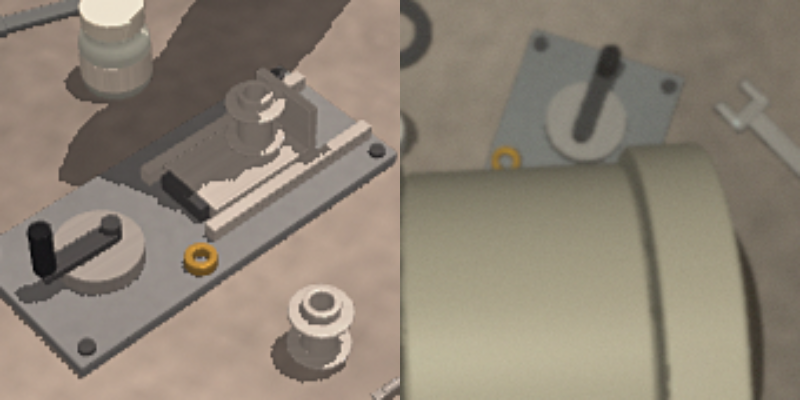

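Both crops show the peg at (.661, -.056), so the cam is within about 0.08 rad of its low point. Now I descend and push gently along u = (.949, -.316).

```bash
python3 -m inch '[[0,0,-4,0],[0,0,-8,0],[0,0,-11,0],[0,0,-12.3,0],[0.47,-0.16,-12.3,0],[0.95,-0.32,-12.3,0],[1.42,-0.47,-12.3,0],[1.9,-0.63,-12.3,0]]'; python3 -m inch '[[0.3,-0.1,0,0],[0.6,-0.2,0,0],[0.9,-0.3,0,0],[1.2,-0.4,0,0],[1.5,-0.5,0,0],[1.8,-0.6,0,0],[2.1,-0.7,0,0],[2.4,-0.8,0,0]]';  python3 -m inch '[[0.3,-0.1,0,0],[0.6,-0.2,0,0],[0.9,-0.3,0,0],[1.2,-0.4,0,0],[1.4,-0.47,0,0],[1.5,-0.5,0,0],[1.6,-0.53,0,0],[1.7,-0.57,0,0]]'
```

```text
time: 14.9
ee_pos: [0.4345, 0.0236, 0.0499]
tcp_rot: [180.0, 0.0, 161.5]
wrist_force: [0.0, -0.4, -0.8]
opening: 0.0006
grasp_force: 0.0
time: 15.9
ee_pos: [0.4579, 0.0158, 0.0493]
tcp_rot: [180.0, -0.0, 161.5]
wrist_force: [-1.5, 2.0, 1.3]
opening: -0.0001
grasp_force: 1.3
time: 16.9
ee_pos: [0.4748, 0.0101, 0.0493]
tcp_rot: [180.0, -0.0, 161.5]
wrist_force: [-1.8, 2.1, 0.2]
opening: 0.0001
grasp_force: 1.3
```

```bash
python3 -m inch '[[0.06,-0.02,0,0],[0.12,-0.04,0,0],[0.18,-0.06,0,0],[0.24,-0.08,0,0],[0.3,-0.1,0,0],[0.36,-0.12,0,0],[0.42,-0.14,0,0],[0.48,-0.16,0,0]]'
```

```text
time: 17.9
ee_pos: [0.4796, 0.0085, 0.0493]
tcp_rot: [-180.0, -0.0, 161.5]
wrist_force: [-1.3, 2.7, 1.0]
opening: 0.0002
grasp_force: 1.3
```

```bash
python3 -m inch '[[0.05,-0.02,0,0],[0.1,-0.03,0,0],[0.14,-0.05,0,0],[0.18,-0.06,0,0],[0.22,-0.07,0,0],[0.26,-0.08,0,0],[0.3,-0.1,0,0],[0.3,-0.1,0,0]]'
```

```text
time: 18.9
ee_pos: [0.4809, 0.0079, 0.0493]
tcp_rot: [180.0, -0.2, 161.5]
wrist_force: [-12.2, 5.1, 7.7]
opening: -0.0001
grasp_force: 6.6
```

The force jump to about 13 N, at about 41 mm of travel, is the home stop. I back off, rise clear and check.

```bash
python3 -m inch '[[0,0,0,0],[-0.3,0.1,0,0],[-0.9,0.3,0,0],[-1.9,0.6,0,0],[-2.8,0.9,0,0],[-2.8,0.9,4,0],[-2.8,0.9,9,0],[-2.8,0.9,14,0]]'; python3 -m inch '[[-3,5,3,0],[-6,10,3,0],[-9,15,3,0],[-12,20,3,0],[-12,24,3,0],[-12,28,3,0],[-12,28,3,0],[-12,28,3,0]]'; python3 look.py a3
```

```text
time: 19.9
ee_pos: [0.4538, 0.0166, 0.1908]
tcp_rot: [-180.0, 0.0, 161.5]
wrist_force: [1.0, 0.9, 0.8]
opening: 0.0002
grasp_force: 0.0
time: 20.9
ee_pos: [0.3341, 0.2961, 0.2192]
tcp_rot: [-180.0, -0.0, 161.5]
wrist_force: [-0.6, 0.5, -0.7]
opening: 0.0004
grasp_force: 0.0
20.9 [41.5523 -9.4827 -6.1511 93.3533 -0.0116 60.0299]
cam_pivot s 0.89 [258. 276.] [ 0.6137 -0.0311  0.042 ]
cam_pivot t 0.8 [369. 206.] [ 0.6085 -0.0396  0.042 ]
cam_peg s 0.93 [226. 278.] [ 0.6654 -0.0534  0.075 ]
cam_peg t 0.79 [378. 174.] [ 0.6607 -0.0516  0.075 ]
carriage_push s 0.97 [314. 238.] [0.4976 0.0051 0.045 ]
carriage_push t 0.96 [345. 270.] [0.4896 0.0044 0.045 ]
carriage_post s 0.91 [301. 253.] [ 0.5253 -0.004   0.027 ]
carriage_post t 0.69 [349. 250.] [ 0.5285 -0.0047  0.027 ]
locknut s 0.68 [296. 293.] [0.5935 0.0267 0.012 ]
locknut t 0.48 [336. 220.] [0.589  0.0206 0.012 ]
```

View pics/a3.png

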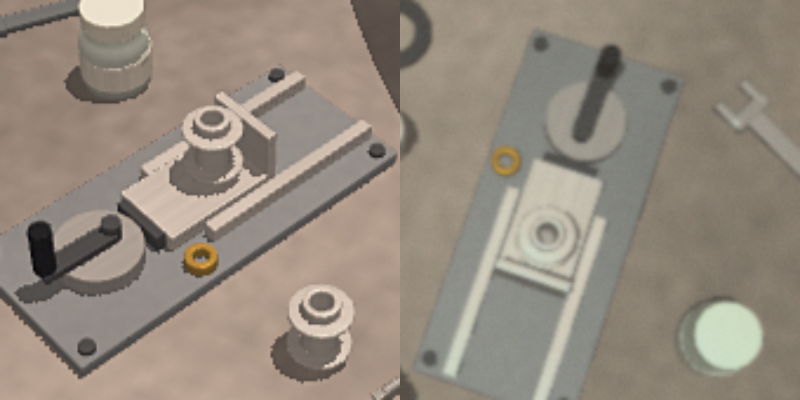

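The carriage is home: the post moved about 41 mm, from (0.488, 0.004) to (0.527, -0.0045). Its nose is at the cam's low point, the hub is upright on the post, and the bystanders in view are unmoved.

```bash
python3 -c "
from workcell import bot
print(bot.job_done())"
```

```text
the job is handed in; nothing more can be done
None
```

I turned the cam to its low point and pushed the carriage home to its stop, with the hub upright on its post and the bystanders in view unmoved; I handed the job in at about 21 s of the 53 s, and it returned no verdict.

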